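Squeeze-sort spring clips and close the reject box

TASK

Of the three white spring clips on the blue mat, one or more may have gone weak: squeeze the tails of each to feel its spring, and put the firm ones into the green tray and the weak ones into the red reject box. When all are sorted, shut the lid of the reject box fully. Leave the bottle, the jar and the tape roll where they stand.

Things in the scene. Friction and masses are not known exactly. Their poses are not given: they have to be found in the camera images.
- nest_1 (a point): Printed white outline on the mat, 96 x 50, with one spring clip in it. Origin: on the mat's top (3 above the table), under the clip's pivot (within 4; the clip's yaw within 0.08 rad of this frame). x: along the clip to its nose, y: across, z: up. This point marks the start place; it does not follow the clip.
- nest_2 (a point): As nest_1, with one of the three clips. All clips look alike: white, steel coil at the pivot, 81 long x 36 wide x 22 high, 30 g, lying on the side, pivot axis upright. From the pivot the jaws reach x = +36 and the tails x = -45. Tails 6 thick, 22 high, grey ribs, splayed: 35 over the outer faces at the ends, 29 at x = -25.
- nest_3 (a point): As nest_1, with one of the three clips. Squeezing a clip's tail ends together across y opens its jaws; it stops at 22 over the tail ends. Squeezed there, a firm clip pushes on each finger with about 12 N at first, rising evenly to 25 N at the stop; a weak one with only about 3 N rising to 6 N. Looks do not tell; any nest may hold either kind.
- mat: Blue fixed mat, 280 (x) x 220 (y) x 3 thick, on which the clips lie. Origin: centre of its underside. On it, nest_1 lies at x = -55, y = +55, nest_2 at x = -55, y = -55, nest_3 at x = +75, y = 0.
- tray: Green open tray for firm clips, fixed, 170 (x) x 210 (y) x 40 high, walls and floor 4 thick. Origin: centre of its underside on the table. It stands on one side of the mat, the reject box on the other; which is left varies.
- reject_box: Red box for weak clips, fixed, 150 (x) x 210 (y) x 65 high, walls and floor 4 thick. Origin: centre of its underside on the table. Its lid is hinged along the top of its +x wall (away from the robot).
- reject_lid (a joint): Lid angle in rad: 0 is shut flat on the box, 1.57 upright, 1.85 the open stop. Starts open (1.55 to 1.8). The hinge is stiff (0.13 N m): the lid stays where it is left; about 2 N at its free edge moves it.
- lid_hinge (a point): On the lid's hinge line, at its middle: x = +75, y = 0, z = 65.5 in the frame of the reject box. Lid: flat red plate 152 x 212 x 6, white panel on its outer face, reaching 150 from the hinge towards -x of the box when shut; its outer face is then 72 above the table.
- lid_edge (a point): Middle of the lid's free edge, 150 from the hinge line, at mid thickness.
- bottle: Bystander: clear bottle with blue cap, diameter 56, 130 high, standing. Origin: centre of its underside.
- jar: Bystander: glass jar with steel cap, diameter 52, 60 high, standing. Origin: centre of its underside.
- tape_roll: Bystander: yellow ring, outer diameter 90, 24 high, lying flat. Origin: centre of its underside.

How it is judged:
At the end, for the whole second after the job is handed in: Every firm clip lies inside the green tray and every weak clip inside the red box (the middles of tail and jaw of each within the inner walls, below 50 mm above the table in the tray and 62 mm in the box), and the lid is shut to less than 0.06 rad and still (x of clip_a_c0 in the frame of tray between -0.081 and 0.081 m and y of clip_a_c0 in the frame of tray between -0.101 and 0.101 m and z of clip_a_c0 in the frame of tray between 0 and 0.05 m and x of clip_a_c1 in the frame of tray between -0.081 and 0.081 m and y of clip_a_c1 in the frame of tray between -0.101 and 0.101 m and z of clip_a_c1 in the frame of tray between 0 and 0.05 m and x of clip_c_c0 in the frame of tray between -0.081 and 0.081 m and y of clip_c_c0 in the frame of tray between -0.101 and 0.101 m and z of clip_c_c0 in the frame of tray between 0 and 0.05 m and x of clip_c_c1 in the frame of tray between -0.081 and 0.081 m and y of clip_c_c1 in the frame of tray between -0.101 and 0.101 m and z of clip_c_c1 in the frame of tray between 0 and 0.05 m and x of clip_b_c0 in the frame of reject_box between -0.071 and 0.071 m and y of clip_b_c0 in the frame of reject_box between -0.101 and 0.101 m and z of clip_b_c0 in the frame of reject_box between 0 and 0.062 m and x of clip_b_c1 in the frame of reject_box between -0.071 and 0.071 m and y of clip_b_c1 in the frame of reject_box between -0.101 and 0.101 m and z of clip_b_c1 in the frame of reject_box between 0 and 0.062 m and value of joint reject_lid below 0.06 rad and velocity of joint reject_lid below 0.05 rad/s); the robot touches nothing.
It fails at once if the bottle is moved more than 20 mm (distance of bottle from where it was at the start of the episode above 0.02 m).
It fails at once if the jar is moved more than 20 mm (distance of jar from where it was at the start of the episode above 0.02 m).
It fails at once if the tape roll is moved more than 20 mm (distance of tape_roll from where it was at the start of the episode above 0.02 m).
It also fails if it takes over 72 s, if anything falls off the work surface, if the arm or the gripper's body presses on something with over 40 N, if the wrist force passes 120 N, or if a joint passes its speed limit or range.

ROBOT

A 7-joint arm with a two-finger parallel gripper is mounted at the origin on the work surface. World frame = base frame: x ahead of the robot, y to its left, z up, the work surface at z = 0. Lengths are in m, angles in rad, forces in N, time in s.
With the tool pointing down it reaches from about 0.425 to 0.95 m from the base axis. Payload 4.7 kg.
Tool frame: the origin (TCP) lies on the centre line of the jaws, within the pads' length; the fingertips stand robot.nose_length ahead of it and the grasp point (between the pads) lies 8 mm behind it (robot.nose_length is the distance from the TCP to the fingertips, in m); z points along the fingers, x is the direction in which the jaws open and shut, and the axes are right-handed (so a half turn about z gives the same grasp; the last joint's range is limited). The gripper opens to 85 mm and grips with 20 to 120 N. Pads are 22 mm wide; open, the fingers measure 114 mm over their backs; the gripper's body (76 mm by 85 mm) begins 54 mm behind the grasp point. The pads swing forward as they close: fully open they stand 13 mm farther back than shut.
Start: joints at [1.232, 0.469, -0.049, 1.532, 0.024, 1.141, -0.082], TCP at [0.206, -0.643, 0.242] pointing down, gripper open.
Joint ranges: [-2.59, 2.59], [-0.33, 1.99], [-1.39, 1.29], [0.1, 2.45], [-1.04, 4.18], [0.21, 1.99], [-2.66, 2.66]. Speed limits (rad/s): [2.57, 2.57, 3.14, 3.14, 3.14, 3.14, 3.14].

INTERFACE

Orientations are given as [roll, pitch, yaw] about the fixed x, y, z axes, in that order (R = Rz(yaw) Ry(pitch) Rx(roll)).
In Python, from plant import robot gives the robot as it stands. Calls block until the motion is done:
- robot.goto(position, orientation): joint-space move of the TCP to a pose.
- robot.move_straight(position, vel=0.15, attitude=None, contact_N=None): straight line of the TCP; attitude=None keeps the orientation; vel is the mean speed in m/s. With contact_N (N) it stops when the force on the tool has changed by that much, and returns True; else False.
- robot.move_joints(angles): joint-space move.
- robot.grip(opening, strength=None): opening from 0.0 (shut) to 1.0 (fully open); strength is the grip in N (None keeps the last); returns when the fingers have stopped.
- robot.sleep(seconds).
- robot.inverse_kinematics(position, orientation): joint angles nearest the present ones, or None.
- robot.sense(): the state.
- robot.grab_frame(name): name is "side" or "top" or "wrist"; returns a dict with "image" (400x640x3 uint8, red, green, blue), "range_z" (400x640 float32, m along the optical axis (not along the pixel's ray), 0 where there is no reading), "fx", "fy", "cx", "cy" (pixels), "dist_coeffs" ([k1, k2, p1, p2, k3] as OpenCV has them; the pictures are not rectified), "R" (3x3) and "t" (3): a world point X has camera coordinates R X + t. Camera axes: x right, y down, z forward; pixel columns grow to the right and rows downward; lengths in m; the calibration is good to about 2 mm. A picture is of the moment at which its call begins.
A pose or a line that the arm cannot do raises robot.IKError and nothing moves.
- robot.close_job(): hands the job in, once; it reports no verdict.
The state is a dict: "t": time; "joint_pos": joint angles; "joint_velocities": joint speeds; "effort": joint torques, N m; "tcp_pos": TCP position; "tcp_rot": TCP orientation; "wrist_force": force on the tool from outside, world axes, zero at the start; "torque": the same for the moment, N m; "opening": opening from 0.0 (shut) to 1.0 (fully open).
Only numpy, scipy, OpenCV 4.12 (cv2) and the standard library are available. Lean on these libraries where they do the work, as an engineer would, in place of code of your own. Each camera call takes 0.05 s, during which the arm holds its last target. There are 200 camera calls.

## Working session

There is one attempt and no reset: what is moved stays moved. The work goes in short steps, each a Python script; the robot and the scene stay as the last script left them, time stands still between calls to the robot, and variables do not carry over. Pictures are saved under pics/ and viewed, about 8 in all and at most 12, crops included, and the job is handed in when it is done.

```bash
ls; mkdir -p pics; cat > h.py <<'E'
import numpy as np, cv2
from plant import robot
def snap(name):
    f=robot.grab_frame(name); return f
def save(f,fn): cv2.imwrite('pics/'+fn, cv2.cvtColor(f['image'],cv2.COLOR_RGB2BGR))
def K(f): return np.array([[f['fx'],0,f['cx']],[0,f['fy'],f['cy']],[0,0,1.]])
def ray(f,uv):
    uv=np.array(uv,float).reshape(-1,1,2)
    n=cv2.undistortPoints(uv,K(f),np.array(f['dist_coeffs'],float)).reshape(-1,2)
    R=np.array(f['R']);t=np.array(f['t'])
    d=np.c_[n,np.ones(len(n))]@R
    return -R.T@t,d
def onplane(f,uv,z):
    c,d=ray(f,uv); return c+d*((z-c[2])/d[:,2])[:,None]
E
python3 - <<'E'
from h import *
print(robot.nose_length, robot.sense())
a=snap('top');b=snap('side')
save(a,'top0.png');save(b,'side0.png')
for f in(a,b):print(f['R'],f['t'],f['fx'],f['dist_coeffs'])
E
```

```text
pics
0.011 {'t': 0.0, 'joint_pos': array([ 1.23209014,  0.4694564 , -0.04864203,  1.53372191,  0.02406626,
        1.14100682, -0.08233198]), 'joint_velocities': array([ 0.00092702, -0.00135561, -0.00017788,  0.00032312, -0.00056202,
        0.00041759, -0.00036833]), 'effort': array([ 2.64193250e-04, -5.10304964e+01, -4.64405143e-02, -2.37711078e+01,
        1.06549374e-02,  7.47526414e-03, -1.09034292e-05]), 'tcp_pos': array([ 0.2056581 , -0.64229661,  0.24123962]), 'tcp_rot': array([ 3.14156922e+00,  2.00850457e-03, -1.26096197e+00]), 'wrist_force': array([-0.47603309,  0.07825679,  0.40819616]), 'torque': array([ 0.00875609, -0.01106022, -0.06962523]), 'opening': 1.0010652671886908}
[[ 0.01297577 -0.99977637 -0.01669833]
 [-0.99933717 -0.0123984  -0.03422712]
 [ 0.03401243  0.01713138 -0.99927457]] [0.00594589 0.573715   1.1529244 ] 506.0068612422557 [0.03320629 0.         0.         0.         0.        ]
[[-0.98790702 -0.15487293 -0.00735459]
 [-0.08467271  0.57863349 -0.81118051]
 [ 0.12988552 -0.80074819 -0.5847496 ]] [0.59145571 0.11755717 0.95003409] 399.4963560028726 [0.01311341 0.         0.         0.         0.        ]
```

View pics/top0.png

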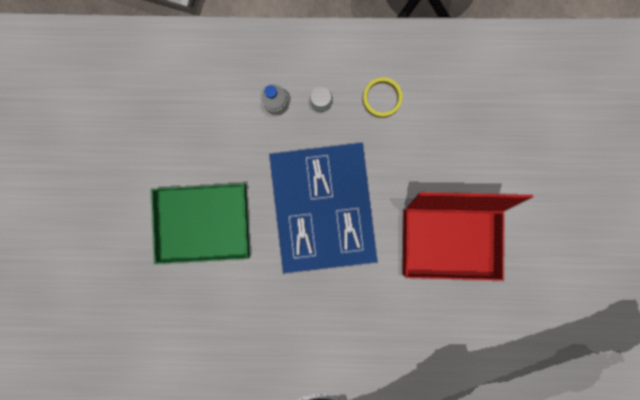

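View pics/side0.png

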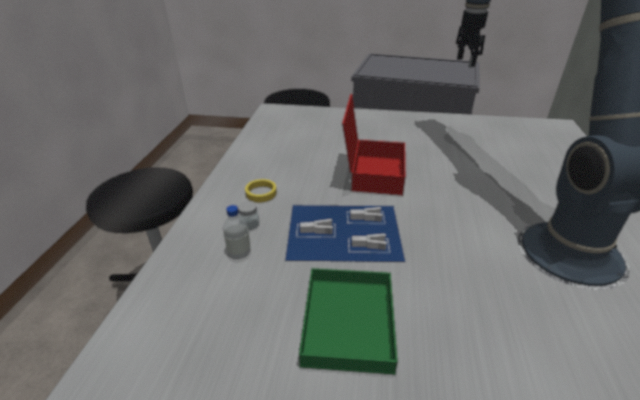

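```bash
cat >> h.py <<'E'
def cloud(f):
    z=f['range_z'];v,u=np.nonzero(z>0)
    n=cv2.undistortPoints(np.c_[u,v].astype(float).reshape(-1,1,2),K(f),np.array(f['dist_coeffs'],float)).reshape(-1,2)
    P=(np.c_[n,np.ones(len(n))]*z[v,u][:,None]-np.array(f['t']))@np.array(f['R'])
    return u,v,P,cv2.cvtColor(f['image'],cv2.COLOR_RGB2HSV)[v,u]
def rect(P):
    (c,s,a)=cv2.minAreaRect((P[:,:2]*1000).astype(np.float32)); return np.round(c,1),np.round(s,1),round(a,2)
E
python3 - <<'E'
from h import *
f=snap('top');u,v,P,H=cloud(f)
h,s,val=H.T.astype(int);z=P[:,2];ws=(P[:,0]>.2)&(P[:,0]<1)
g=ws&(abs(h-62)<15)&(s>100);r=ws&((h<8)|(h>172))&(s>120);b=ws&(abs(h-110)<12)&(s>120)&(abs(P[:,1])<.3)&(P[:,0]<.75)
print('tray rim',rect(P[g&(z>.03)]),np.median(z[g&(z>.03)]),'all',rect(P[g]))
rr=r&(z>.05)&(z<.08);print('box rim',rect(P[rr]),np.median(z[rr]),'all',rect(P[r&(z<.08)]))
L=P[r&(z>.09)];print('lid',L.min(0),L.max(0),np.percentile(L,[5,50,95],axis=0).round(3).tolist())
print('mat',rect(P[b]),np.median(z[b]))
mr=rect(onplane(f,np.c_[u[b],v[b]],.003));print('matplane',mr)
# clips: bright, low-sat inside mat
img=cv2.cvtColor(f['image'],cv2.COLOR_RGB2HSV)
hull=np.zeros(img.shape[:2],np.uint8);cv2.fillConvexPoly(hull,cv2.convexHull(np.c_[u[b],v[b]].astype(np.int32)),255)
hull=cv2.erode(hull,np.ones((5,5)))
m=((img[...,1]<90)&(img[...,2]>130)&(hull>0)).astype(np.uint8)
n,lab,st,ce=cv2.connectedComponentsWithStats(m)
for i in range(1,n):
    if st[i,4]<40:continue
    vv,uu=np.nonzero(lab==i);Q=onplane(f,np.c_[uu,vv],.025)
    print('clip',st[i],rect(Q),(Q.mean(0)*1000).round(1))
sd=ws&(P[:,0]>.7)&(z>.015)&(z<.2)&~r&~g
m2=np.zeros(img.shape[:2],np.uint8);m2[v[sd],u[sd]]=1
n,lab,st,ce=cv2.connectedComponentsWithStats(m2)
for i in range(1,n):
    if st[i,4]>80:
        k=sd&(lab[v,u]==i);print('obj',st[i],P[k].mean(0).round(3),z[k].max())
E
```

```text
tray rim (array([501.3, 279. ]), array([165.6, 209.1]), 3.89) 0.038206103590538595 all (array([501.1, 279.6]), array([165.9, 210.3]), 3.89)
box rim (array([ 466. , -283.8]), array([210.5, 152.3]), 89.47) 0.0638136181067796 all (array([ 466. , -283.8]), array([210.6, 152.3]), 89.47)
lid [ 0.5426595  -0.38902583  0.09003893] [ 0.57121073 -0.17877682  0.21891212] [[0.545, -0.376, 0.098], [0.558, -0.281, 0.171], [0.569, -0.188, 0.215]]
mat (array([540.5,   3.4]), array([274.5, 215.5]), 7.58) 0.0031135148577760333
matplane (array([540.4,   3.3]), array([274.2, 215.4]), 7.58)
clip [312 156  18  40 276] (array([613.5,  10.5]), array([88.5, 34.8]), 6.47) [611.3  14.   25. ]
clip [344 213  17  40 293] (array([484.3, -63.9]), array([87.9, 36.1]), 0.63) [487.  -57.2  25. ]
clip [296 218  16  37 275] (array([475. ,  45.6]), array([81.2, 33.9]), 0.85) [474.8  49.8  25. ]
obj [363  77  40  40 486] [ 0.794 -0.13   0.023] 0.02968056015605213
obj [261  84  27  31 647] [0.772 0.11  0.09 ] 0.13306394949011668
obj [310  86  22  26 453] [0.782 0.011 0.053] 0.0653227802882916
```

```bash
python3 - <<'E'
from h import *
for y in(-1.44,1.70):
    q=robot.inverse_kinematics([.5,0,.28],[np.pi,0,y]);print(y,q)
robot.goto([.5,0,.28],[np.pi,0,-1.44])
f=snap('wrist');save(f,'w0.png');c=-f['R'].T@f['t'];print(robot.sense()['t'],c,f['R'],f['fx'])
E
```

```text
-1.44 [ 0.48602291  0.20502285 -0.6551492   1.8619286   0.13824868  1.12001406
 -1.65947219]
1.7 [ 0.78169883  0.29498153 -1.03814044  1.84940912  0.27747419  1.15372387
  1.34820782]
2.7083 [0.5717237  0.00857457 0.4119898 ] [[ 1.27910328e-01 -9.91785709e-01  2.33720841e-04]
 [-9.50752747e-01 -1.22551228e-01  2.84693537e-01]
 [-2.82326339e-01 -3.66374543e-02 -9.58618556e-01]] 286.03040744714815
```

View pics/w0.png

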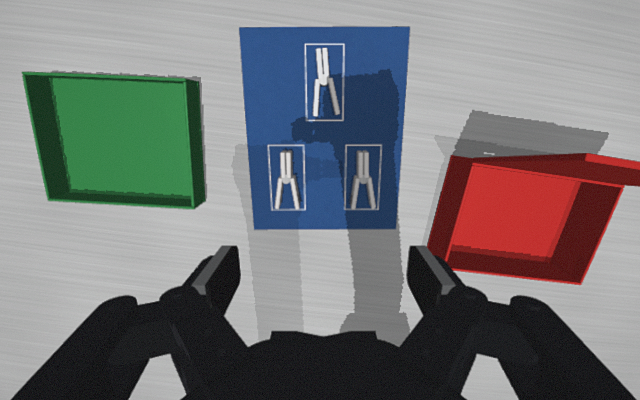

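```bash
cat >> h.py <<'E'
M=np.array([.5404,.0033]);MY=0.132
def rot(a): c,s=np.cos(a),np.sin(a); return np.array([[c,-s],[s,c]])
E
python3 - <<'E'
from h import *
f=snap('wrist');u,v,P,H=cloud(f)
W=np.array([[-55,55],[-55,-55],[75,0]])/1000
b=(abs(H[:,0].astype(int)-110)<14)&(H[:,1]>110)&(P[:,2]<.012)&(np.hypot(*(P[:,:2]-M).T)<.19)
print('mat',rect(P[b]),np.median(P[b,2]))
print('box all',rect(P[((H[:,0]<8)|(H[:,0]>172))&(H[:,1]>120)&(P[:,2]<.08)&(P[:,2]>.055)]))
for w in W:
    n=M+rot(MY)@w
    k=(P[:,2]>.017)&(P[:,2]<.032)&(np.hypot(*(P[:,:2]-n).T)<.06)&(H[:,1]<110)
    Q=P[k];q=(Q[:,:2]-n)@rot(MY)*1000
    t=q[q[:,0]<-20]; e=q[(q[:,0]<q[:,0].min()+12)]; j=q[q[:,0]>10]
    tm=np.array([e[:,0].mean(),(e[:,1].min()+e[:,1].max())/2]);jm=np.array([j[:,0].mean(),(j[:,1].min()+j[:,1].max())/2])
    print(n,k.sum(),np.median(Q[:,2]),'x',q[:,0].min(),q[:,0].max(),'tail w',np.ptp(e[:,1]),'tail',tm,'jaw',jm,np.ptp(j[:,1]),'yaw',MY+np.arctan2(*(jm-tm)[::-1]))
E
```

```text
mat (array([539.6,   2.6]), array([278. , 218.7]), 7.47) 0.0035944486920425033
box all (array([ 465.3, -284.3]), array([211.5, 156.3]), 89.3)
[0.47863953 0.0505826 ] 633 0.025386335766459895 x -45.488708091962145 35.60701632840077 tail w 34.53776165976511 tail [-39.21587765  -2.00073189] jaw [23.36305765 -2.70563048] 13.774834686248603 yaw 0.12073632509568191
[ 0.4931174  -0.05846047] 640 0.02533754131600228 x -46.45372131706189 34.97760188545848 tail w 34.32879396173214 tail [-40.03075753  -0.33015023] jaw [22.77966116  1.57098197] 13.795575892407504 yaw 0.1622585461720204
[0.61474755 0.01317128] 743 0.025342087217767834 x -47.753283023565565 33.786729722866916 tail w 33.894044944562836 tail [-41.19348258  -2.65122526] jaw [21.90602312  2.18675363] 14.882734965912192 yaw 0.20852250049526339
```

```bash
cat >> h.py <<'E'
W=np.array([[-55,55],[-55,-55],[75,0]])/1000
C={1:((-45.5,-39.2,-2.0),.121),2:((-46.5,-40,-.33),.162),3:((-47.8,-41.2,-2.65),.2085)}
def grasp(i):
    (x0,xt,yt),yaw=C[i]
    n=M+rot(MY)@W[i-1]; tail=n+rot(MY)@(np.array([xt,yt])/1000)
    p=tail+rot(yaw)@[(x0+9.5-xt)/1000,0]
    o=[np.pi,0,yaw-np.pi/2]
    robot.grip(.75,20)
    robot.goto([*p,.08],o); robot.move_straight([*p,.0165],vel=.12)
    robot.grip(0,20); robot.sleep(.3)
    s=robot.sense();print(i,'t',s['t'],'opening',s['opening'],s['opening']*85,s['tcp_pos'],s['wrist_force'])
E
python3 - <<'E'
from h import *
grasp(1)
f=snap('wrist');save(f,'w1.png')
E
```

```text
1 t 5.4083 opening 0.2453420394008785 20.854073349074675 [0.44381965 0.04396801 0.01746724] [-0.90995237 -0.97013463  7.83363638]
```

View pics/w1.png

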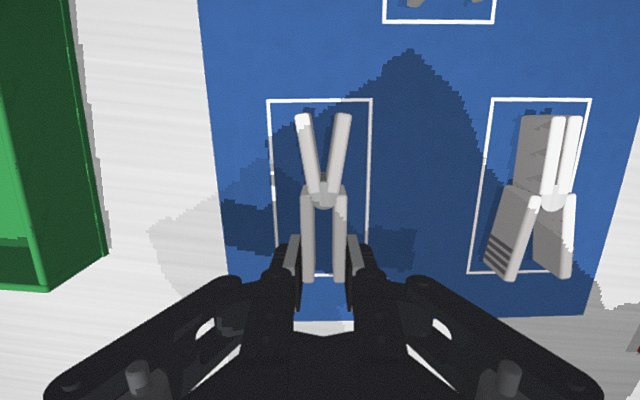

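```bash
sed -i 's/\.0165\]/.0195]/' h.py; python3 - <<'E'
from h import *
p=robot.sense()['tcp_pos']
robot.grip(.75,20); robot.move_straight([p[0],p[1],.08])
grasp(2)
p=robot.sense()['tcp_pos']
robot.grip(.75,20); robot.move_straight([p[0],p[1],.08])
grasp(3)
f=snap('wrist');save(f,'w2.png')
E
```

```text
2 t 8.65 opening 0.3328382132450955 28.291248125833118 [ 0.45709734 -0.06381315  0.02079365] [-1.8639663   0.40886616  9.08671039]
3 t 11.8583 opening 0.32213029063759 27.38107470419515 [0.57781244 0.00577808 0.02105153] [-2.25344635 -0.28213662  6.29149681]
```

View pics/w2.png

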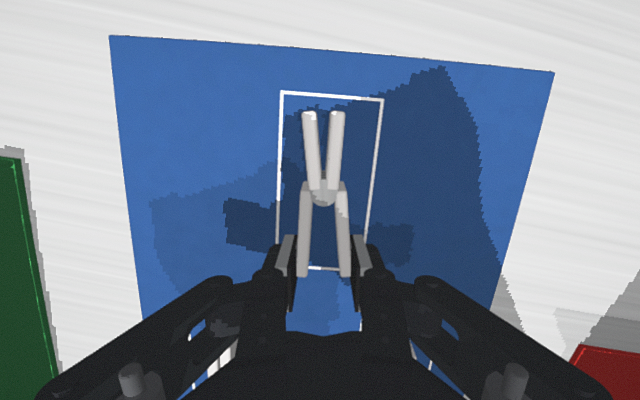

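```bash
cat >> h.py <<'E'
T=np.array([.5012,.279]);TY=.068;B=np.array([.4657,-.284]);BY=-.010
def place(c,yaw,loc,zrel):
    robot.grip(0,40); p=robot.sense()['tcp_pos']; robot.move_straight([p[0],p[1],.14],vel=.2)
    print('lifted opening',robot.sense()['opening']*85)
    q=c+rot(yaw)@np.array(loc); o=[np.pi,0,yaw-np.pi/2]
    robot.goto([*q,.15],o); print('carried',robot.sense()['opening']*85)
    robot.move_straight([*q,zrel],vel=.15); robot.grip(.7,20); robot.sleep(.2)
    robot.move_straight([*q,.15],vel=.25)
E
python3 - <<'E'
from h import *
place(T,TY,(-.02,.045),.042)
grasp(2)
place(T,TY,(-.02,-.045),.042)
grasp(1)
place(B,BY,(-.035,0),.065)
print(robot.sense()['t'])
save(snap('top'),'top1.png')
f=snap('side');save(f,'side1.png')
E
```

```text
lifted opening 20.189764279425688
carried 19.940110939405734
2 t 19.3417 opening 0.3314828185358777 28.176039575549602 [ 0.45713335 -0.06383678  0.02081996] [-1.86088418 -0.08970339  8.50832828]
lifted opening 20.12449908785291
carried 20.366751724526754
1 t 26.025 opening 0.24388867994473398 20.73053779530239 [0.443852   0.04397204 0.02048806] [-0.51967273 -0.02461109  6.64141304]
lifted opening 19.835197403210056
carried 19.807630432140147
30.1
```

View pics/side1.png

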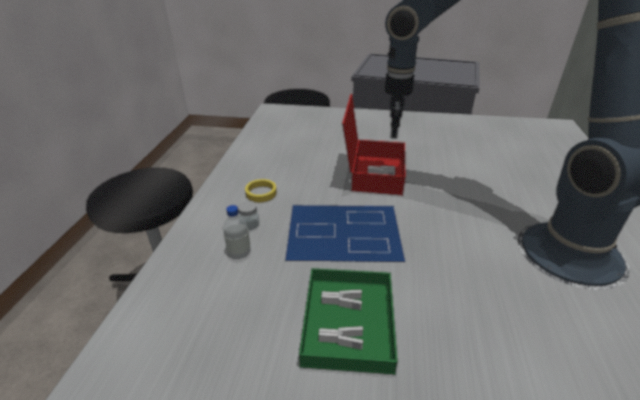

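View pics/top1.png

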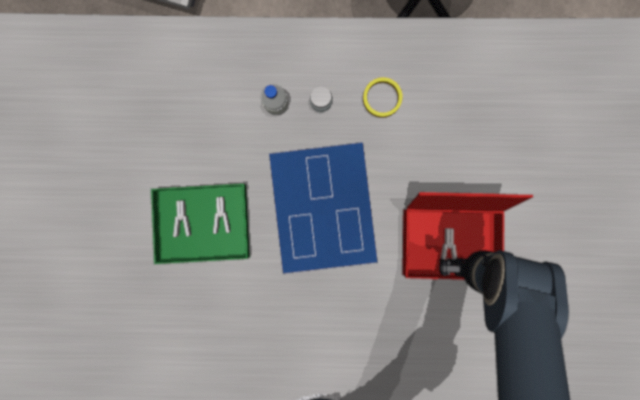

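```bash
python3 - <<'E'
from h import *
o=[np.pi,0,BY-np.pi/2]
def tgt(th,r=.125):
    d=.003+.011*np.sin(th)
    lx=.075-r*np.cos(th)+d*np.sin(th); z=.0655+.0+r*np.sin(th)+d*np.cos(th)
    return [*(B+rot(BY)@[lx,0]),z+.011]
p=robot.sense()['tcp_pos']
robot.grip(0,20); robot.move_straight([p[0],p[1],.30],vel=.3)
bx=B+rot(BY)@[.155,0]
robot.move_straight([*bx,.30],vel=.25,attitude=o)
robot.move_straight([*bx,.205],vel=.2)
for th in np.arange(1.75,.16,-.2):
    robot.move_straight(tgt(th),vel=.12); s=robot.sense(); print(round(th,2),s['t'],s['wrist_force'].round(1))
q=tgt(0); q[2]-=.006
print(robot.move_straight(q,vel=.05,contact_N=15)); s=robot.sense();print(s['tcp_pos'],s['wrist_force'],s['t'])
robot.move_straight([q[0],q[1],.25],vel=.25)
p=B-[.0,.0];robot.goto([.45,0,.3],[np.pi,0,-1.57])
print(robot.sense()['t'])
f=snap('top');save(f,'top2.png');save(snap('side'),'side2.png')
u,v,P,H=cloud(f)
l=(P-[*B,0]); l[:,:2]=l[:,:2]@rot(BY)
k=(abs(l[:,0]+.0)<.065)&(abs(l[:,1])<.095);A=np.c_[l[k,0],np.ones(k.sum())]
print('lid slope,height',np.linalg.lstsq(A,l[k,2],rcond=None)[0],np.percentile(l[k,2],[2,50,98]))
sd=(P[:,0]>.7)&(P[:,0]<.9)&(P[:,2]>.015)&(P[:,2]<.2)
for c in((.794,-.13),(.772,.11),(.782,.011)):
    m=sd&(np.hypot(*(P[:,:2]-c).T)<.055);print(c,P[m].mean(0).round(3))
E
```

```text
1.75 33.5083 [0.5 0.3 0.5]
1.55 33.8667 [-0.5 -0.5 -0.7]
1.35 34.225 [-0.6 -0.6 -0.6]
1.15 34.5917 [-0.9  0.2  0.4]
0.95 34.9583 [-0.3 -0.4  1. ]
0.75 35.325 [0.2 1.3 0.8]
0.55 35.7 [ 0.  -0.2  0.5]
0.35 36.075 [ 0.6  0.6 -0.4]
True
[ 0.4172629  -0.283354    0.08243144] [-3.28634698  1.13963866 11.32670371] 36.9167
38.8583
lid slope,height [0.00046704 0.07197223] [0.06763256 0.07196761 0.0761894 ]
(0.794, -0.13) [ 0.795 -0.13   0.023]
(0.772, 0.11) [0.772 0.11  0.089]
(0.782, 0.011) [0.782 0.011 0.053]
```

View pics/top2.png

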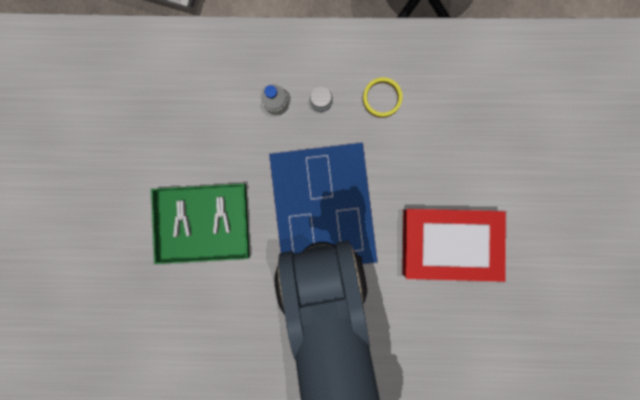

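View pics/side2.png

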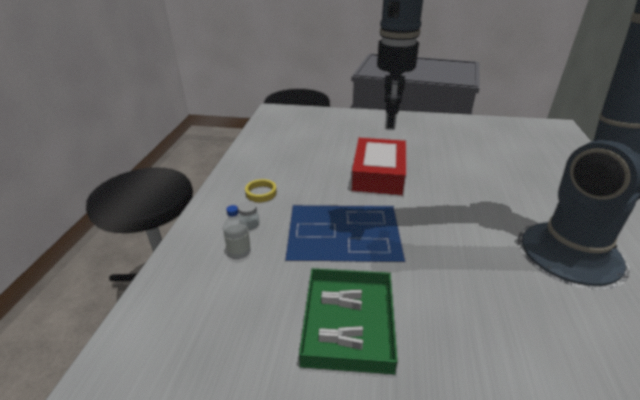

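The lid is flat and 72 mm above the table. Both firm clips lie in the tray, around pixels (181,218) and (221,215) in the top view. The bystanders haven't moved, and the arm is clear of everything.

```bash
python3 -c "
from plant import robot
print(robot.close_job(), robot.sense()['t'])"
```

```text
the job is handed in; nothing more can be done
the job is handed in; nothing more can be done
```

All three clips are sorted, the reject-box lid is shut, and the job was handed in at about 39 s on the robot's clock, within the 72 s limit.

- **Sorting:** I squeezed each clip's tails at 20 N. The clip from nest_1 closed to its stop (21 mm), so it is weak and went into the red box. The clips from nest_2 and nest_3 held at about 28 and 27 mm, so they are firm and went into the green tray. When I gripped clips 1 and 2 again to move them, the readings were the same.
- **Lid:** The last depth check shows it flat (slope 0.0005 rad) with its outer face 72 mm above the table.
- **Bystanders:** The bottle, jar and tape roll are within 1 mm of where they started.
- **Clips:** The final picture shows both firm clips inside the tray. The weak clip was last seen in the box before the lid closed over it.
- **Unexplained reading:** The wrist showed 6–9 N upward while squeezing on the mat, even with the tool raised 3 mm for the later squeezes. I didn't find the cause, but it stayed far below the limits.

No check failed.

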